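# Tip the maple blocks into the carry box

### The arm

A 6-joint arm with a two-finger parallel gripper is mounted at the origin on the work surface. World frame = base frame: x ahead of the robot, y to its left, z up, the work surface at z = 0. Lengths are in m, angles in degrees, forces in N, time in s.
With the tool pointing down it reaches from about 0.25 to 0.775 m from the base axis. Payload 4 kg.
Tool frame: the origin (TCP) lies on the centre line of the jaws, within the pads' length; the fingertips stand 11 mm ahead of it and the grasp point (between the pads) lies 8 mm behind it; z points along the fingers, y is the line along which they close (so a half turn about z gives the same grasp; the last joint's range is limited). The gripper opens to 85 mm and grips with 20 to 120 N. Pads are 22 mm wide; open, the fingers measure 114 mm over their backs; the gripper's body (76 mm by 85 mm) begins 54 mm behind the grasp point. The pads swing forward as they close: fully open they stand 13 mm farther back than shut.
Start: joints at [-71.11, 4.996, 78.535, -0, 96.463, -5.907], TCP at [0.231, -0.499, 0.242] pointing down, gripper open.
Joint ranges: [-177.83, 177.83], [-43.37, 116.18], [15.69, 146.23], [-61.86, 241.86], [9.47, 152.12], [-147.06, 147.06]. Speed limits (degrees/s): [159.86, 159.86, 180, 180, 180, 180].

### API

Orientations are given as a 3x3 rotation matrix whose columns are the frame's x, y, z axes.
In Python, from workcell import bot, cams gives the robot as it stands. The module is installed in compiled form; this text tells all that it offers. Calls block until the motion is done:
- bot.move_to(position, orientation): joint-space move of the TCP to a pose.
- bot.move_l(position, attitude=None, velocity=0.15, stop_force=None): straight line of the TCP; attitude=None keeps the orientation; velocity is the mean speed in m/s. With stop_force (N) it stops when the force on the tool has changed by that much, and returns True; else False.
- bot.movej(angles): joint-space move.
- bot.move_gripper(opening, force=None): opening from 0.0 (shut) to 1.0 (fully open); force is the grip in N (None keeps the last); returns when the fingers have stopped.
- bot.dwell(seconds).
- bot.solve_ik(position, orientation): joint angles nearest the present ones, or None.
- cams.camera(name): name is "scene" or "top" or "wrist"; returns (picture, depth): 384x512x3 uint8, red, green, blue; 384x512 float32, m along the optical axis (not along the pixel's ray), 0 where there is no reading.
- cams.camera_info(name): a dict with "intrinsics" (3x3 intrinsics, pixels), "origin" and "orientation" of the camera in the world. Camera axes: x right, y up, looking along -z (the intrinsics and any distortion apply to the point x, -y, -z); pixel columns grow to the right and rows downward; lengths in m; the calibration is good to about 2 mm. A picture is of the moment at which its call begins: read the wrist's pose just before it. camera_info takes no time and is no camera call; for the wrist camera it gives the pose at the moment of the call.
A pose or a line that the arm cannot do raises bot.MotionError and nothing moves.
- bot.hand_in(): hands the job in; it is judged then, once.
Readings, each from a call of its own:
- bot.current_t(): time.
- bot.current_joint_pos(): joint angles.
- bot.current_joint_velocities(): joint speeds.
- bot.current_joint_efforts(): joint torques, N m.
- bot.current_ee_pos(): TCP position.
- bot.current_orientation(): TCP orientation.
- bot.current_wrist_force(): force on the tool from outside, world axes, zero at the start.
- bot.current_wrist_torque(): the same for the moment, N m.
- bot.current_grip_width(): opening from 0.0 (shut) to 1.0 (fully open).
- bot.current_grip_force(): force on a finger pad.
Only numpy, scipy, OpenCV 4.12 (cv2) and the standard library are available. Lean on these libraries where they do the work, as an engineer would, in place of code of your own. Each camera call takes 0.05 s, during which the arm holds its last target. There are 200 camera calls.

### The job

In the violin maker's shop, swing the carry handle of the wooden box over, away from the robot, until it rests fully home on its stop and the mouth is clear. Then lift the aluminium tray by its wooden handle, tip all four maple blocks off its open front edge into the box without the fingers touching the blocks, and set the empty tray back down flat in the middle of the cork mat. Leave the glue bottle, the jar and the hand plane where they are.

Things in the scene. Friction and masses are not known exactly. Their poses are not given: they have to be found in the camera images.
- bin: Open wooden box, 170 (x) x 200 (y) x 90 (z) mm outside, walls and floor 6 mm, fixed to the bench. Origin: centre of its underside. z up; +x is the side to which its carry handle folds, roughly away from the robot (within 0.3 rad); y along the handle's hinge. It stands on the left or on the right of the robot, the mat on the other side.
- bin_in (a point): Centre of the box's inner floor, 6 mm above the bench.
- bail_hinge (a point): On the hinge axis of the carry handle, midway between its two pivots, over the middle of the box, 75 mm above the bench (15 mm below the rim). The axis runs along the box's y.
- bail_grip (a point): Middle of the carry handle's crossbar: a round dark wooden sleeve, 20 mm in diameter, 110 mm long, along the box's y, 130 mm from the hinge axis. Two 8 mm steel arms, 113 mm either side, join it to pivots just outside the box's ends. Upright, it is 205 mm above the bench; home, 128 mm to +x of the hinge, 95 mm above the bench, 33 mm clear of the box's wall.
- bail (a joint): Angle of the carry handle, rad: 0 upright over the mouth, positive towards the box's +x, 1.42 fully home on its stop; it stays where it is left (stiff hinge, 2 to 3 N at the crossbar). Starts between -0.35 and 0.35.
- tray: Aluminium tray, 180 (x) x 116 (y) mm, floor and walls 5 mm thick; rear wall (-x) 32 mm high, side walls 28 mm, front (+x) edge open, without a lip. About 220 g. Origin: centre of the pan's underside (handle not counted). x points to the open edge, z up. Starts flat on the mat, handle towards the robot (open edge away, within 0.45 rad), holding the four blocks.
- tray_grip (a point): Middle of the tray's wooden handle, where to grip it: a bar 20 mm wide (y), 24 mm high (z), that sticks out 82 mm behind the rear wall along the tray's -x. This point is 133 mm behind the tray's origin and 30 mm above the tray's underside; the bar's faces are flat and upright.
- tray_lip (a point): Middle of the tray's open front edge, on the floor's upper face: 90 mm ahead of the tray's origin, 5 mm above its underside.
- mat: Cork mat, 260 (x) x 200 (y) x 4 mm thick, fixed to the bench. Origin: centre of its underside; its x points roughly away from the robot (within 0.3 rad).
- end_block0: Maple end block, 42 x 28 x 24 mm (x, y, z), 20 g, solid pale maple, lies loose in the tray. Origin: centre of its underside as it starts (blocks may start turned by up to 0.2 rad in the tray and may land on any face).
- end_block1: Maple end block, 42 x 28 x 24 mm (x, y, z), 20 g, solid pale maple, lies loose in the tray. Origin: centre of its underside as it starts (blocks may start turned by up to 0.2 rad in the tray and may land on any face).
- corner_block0: Maple corner block, L-shaped in plan, 34 x 34 x 22 mm over all with one 17 mm quarter missing, 15 g, solid pale maple, lies loose in the tray. Origin: centre of its 34 mm square underside as it starts (blocks may start turned by up to 0.2 rad in the tray and may land on any face).
- corner_block1: Maple corner block, L-shaped in plan, 34 x 34 x 22 mm over all with one 17 mm quarter missing, 15 g, solid pale maple, lies loose in the tray. Origin: centre of its 34 mm square underside as it starts (blocks may start turned by up to 0.2 rad in the tray and may land on any face).
- glue: White glue bottle, 48 mm in diameter, 120 mm high, standing loose near the far edge. Origin: centre of its underside. To be left alone.
- jar: Amber glass jar with a steel cap, 64 mm in diameter, 75 mm high, standing loose near the far edge. Origin: centre of its underside. To be left alone.
- plane: Small hand plane, dark steel body 130 x 44 x 30 mm with dark wooden knob and grip, 60 mm high over all, loose on the bench between the box and the mat, roughly along x. Origin: centre of its underside, x lengthwise. To be left alone.
There are look-alikes about, which are no part of the job. What is shaped like the end_block0 but red is not meant.

How it is judged (in metres and radians):
On the way, in this order (a step that is already met when the one before it is completed fails the run):
1. the carry handle is home on its stop (value of joint bail above 1.34 rad), for 0.2 s.
2. all four blocks are in the box (x of end_block0 in the frame of bin between -0.08 and 0.08 m and y of end_block0 in the frame of bin between -0.095 and 0.095 m and z of end_block0 in the frame of bin between 0 and 0.085 m and x of end_block1 in the frame of bin between -0.08 and 0.08 m and y of end_block1 in the frame of bin between -0.095 and 0.095 m and z of end_block1 in the frame of bin between 0 and 0.085 m and x of corner_block0 in the frame of bin between -0.08 and 0.08 m and y of corner_block0 in the frame of bin between -0.095 and 0.095 m and z of corner_block0 in the frame of bin between 0 and 0.085 m and x of corner_block1 in the frame of bin between -0.08 and 0.08 m and y of corner_block1 in the frame of bin between -0.095 and 0.095 m and z of corner_block1 in the frame of bin between 0 and 0.085 m), for 0.2 s.
At the end, for the whole second after the job is handed in: The carry handle is still home on its stop (joint above 1.34 of 1.42 rad), all four blocks lie at rest inside the box below its rim, and the tray lies at rest flat on the mat (tilt under 0.06 rad, underside within 5 mm of the mat's top), its pan's centre within 50 mm of the mat's centre (all of step 2 and value of joint bail above 1.34 rad and horizontal distance between tray and mat below 0.05 m and height (world z) of tray below 0.009 m and angle between tray's own z axis and vertical below 0.06 rad and linear speed of each of tray, end_block0, end_block1, corner_block0, corner_block1 below 0.03 m/s); the robot touches nothing.
It fails at once if the fingers touch a block with more than 1 N (contact force between the fingers and end_block0 above 1 N or contact force between the fingers and end_block1 above 1 N or contact force between the fingers and corner_block0 above 1 N or contact force between the fingers and corner_block1 above 1 N).
It fails at once if the glue bottle, jar or plane is moved by more than 25 mm or tipped (distance of any of glue, jar, plane from where it was at the start of the episode above 0.025 m or angle between any of glue, jar, plane's own z axis and vertical above 0.35 rad).
It also fails if it takes over 64 s, if anything falls off the work surface, if the arm or the gripper's body presses on something with over 40 N, if the wrist force passes 120 N, or if a joint passes its speed limit or range.

## Working session

There is one attempt and no reset: what is moved stays moved. The work goes in short steps, each a Python script; the robot and the scene stay as the last script left them, time stands still between calls to the robot, and variables do not carry over. Pictures are saved under pics/ and viewed, at most 10 in all, crops included, and the job is handed in when it is done.

```bash
mkdir -p pics; python3 - <<'E'
from workcell import bot,cams
import cv2,numpy as np
for n in ("scene","top"):
    p,d=cams.camera(n); cv2.imwrite(f"pics/{n}.png",p[...,::-1]); np.save(f"{n}.npy",d); np.save(f"{n}_rgb.npy",p)
    i=cams.camera_info(n); print(n,{k:np.round(v,3).tolist() if not isinstance(v,str) else v for k,v in i.items()})
print(bot.current_t(),bot.current_orientation())
E
```

```text
scene {'intrinsics': [[450.465, 0.0, 254.435], [0.0, 450.465, 193.992], [0.0, 0.0, 1.0]], 'origin': [1.161, -0.616, 0.79], 'orientation': [[0.675, -0.46, 0.577], [0.738, 0.442, -0.511], [-0.02, 0.77, 0.637]]}
top {'intrinsics': [[471.354, 0.0, 252.82], [0.0, 471.354, 188.923], [0.0, 0.0, 1.0]], 'origin': [0.501, -0.065, 1.302], 'orientation': [[0.002, 0.999, -0.051], [-1.0, 0.003, 0.011], [0.011, 0.051, 0.999]]}
0.1 [[ 9.07810595e-01  4.19379830e-01 -6.93867461e-04]
 [ 4.19380356e-01 -9.07808459e-01  1.97961386e-03]
 [ 2.00311374e-04 -2.08810882e-03 -9.99997800e-01]]
```

View pics/top.png

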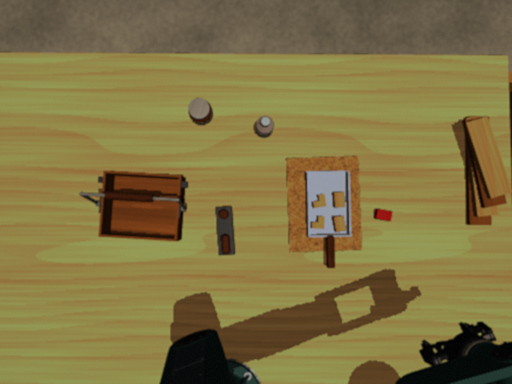

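View pics/scene.png

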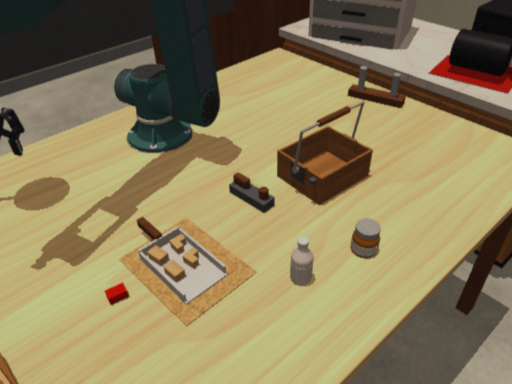

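Top view: the box is at the left (px 98–187, 170–241) with its handle across it at row ~197. The plane is at (225,230), the mat at (287–361, 156–251) with the tray on it, and the tray's handle at (330,252). The red decoy is at (384,214). The scene view agrees: the handle is roughly upright with the crossbar at about (334,115), and the tray's handle is at (148,229).

```bash
cat > h.py <<'E'
import numpy as np,cv2
from workcell import bot,cams
def grid(d,i):
    K=np.array(i["intrinsics"]); v,u=np.mgrid[:d.shape[0],:d.shape[1]]
    c=np.stack([(u-K[0,2])/K[0,0]*d,-(v-K[1,2])/K[1,1]*d,-d],-1)
    P=c@np.array(i["orientation"]).T+np.array(i["origin"]); P[d<=0]=np.nan
    return P
def rect(xy):   # min-area rectangle in mm precision: centre, (w,h), yaw of the long side
    (c,s,a)=cv2.minAreaRect((np.asarray(xy)*1000).astype(np.float32))
    if s[0]<s[1]: s=(s[1],s[0]); a+=90
    return np.array(c)/1000,np.array(s)/1000,(a+90)%180-90
E
cat > m.py <<'E'
from h import *
for n in ("top","scene"):
    d=np.load(n+".npy"); p=np.load(n+"_rgb.npy"); P=grid(d,cams.camera_info(n)); hsv=cv2.cvtColor(p,cv2.COLOR_RGB2HSV)
    x,y,z=np.moveaxis(P,-1,0); H,S,V=np.moveaxis(hsv.astype(int),-1,0)
    print("==",n,"bench z",np.nanmedian(z[(abs(x-.45)<.03)&(abs(y)<.4)]))
    B=(y>.05)&(y<.45)&(x>.3)&(x<.75)
    for nm,m in dict(rim=B&(z>.08)&(z<.1),bar=B&(z>.15)&(z<.26),wood=B&(z>.17)&(z<.26)&(S>110),
        ).items():
        q=P[m]; print(nm,len(q),q.mean(0).round(4) if len(q) else '',rect(q[:,:2]) if len(q)>5 else '',np.nanpercentile(q[:,2],[5,50,95]).round(4))
    T=(y<-.08)&(y>-.32)&(x>.28)&(x<.7)
    pan=T&(S<60)&(z<.06)&(V>90)&(z>-.01)
    hand=T&(z>.03)&(z<.06)&(S>90)&(V<110)&(x<.48)
    for nm,m in dict(pan=pan,hand=hand,mat=T&(z<.012)&(H<19)&(S>100)&(V>90)).items():
        m=cv2.morphologyEx(m.astype(np.uint8),cv2.MORPH_OPEN,np.ones((2,2)))
        k,l,st,ce=cv2.connectedComponentsWithStats(m); j=1+st[1:,4].argmax(); m=l==j
        q=P[m]; print(nm,len(q),st[j],q.mean(0).round(4),rect(q[:,:2]),np.nanpercentile(q[:,2],[5,50,95]).round(4))
    for nm,m in dict(blocks=T&(S>60)&(z>.02)&(z<.06)&(V>110),obst=(z>.045)&(z<.14)&(x>.64)&(x<.85)&(y>-.2)&(y<.3), plane=(abs(y-.1)<.08)&(abs(x-.4)<.1)&(z>.02)&(z<.08)).items():
        k,l,st,ce=cv2.connectedComponentsWithStats(m.astype(np.uint8))
        for j in range(1,k):
            if st[j,4]>15: q=P[l==j]; print(nm,st[j,4],q.mean(0).round(3),np.min(q,0).round(3),np.max(q,0).round(3))
E
python3 m.py
```

```text
== top bench z 0.003992565130819803
rim 877 [0.5214 0.2157 0.0894] (array([0.52084003, 0.21120782]), array([0.23144807, 0.17048932]), 86.66943359375) [0.0816 0.09   0.0945]
bar 620 [0.5393 0.2107 0.2083] (array([0.53961206, 0.21097876]), array([0.23275923, 0.02056572]), 86.5122299194336) [0.1964 0.2099 0.216 ]
wood 422 [0.5397 0.2098 0.2113] (array([0.53989612, 0.21271005]), array([0.22727321, 0.01976717]), 86.7825927734375) [0.2047 0.2119 0.2164]
pan 1688 [ 307  172   37   67 1688] [nan nan nan] (array([ 0.52393762, -0.27307654]), array([0.19451576, 0.06481377]), 13.764618873596191) [0.0047 0.01   0.0335]
hand 257 [327 237   9  32 257] [nan nan nan] (array([ 0.39436597, -0.29103818]), array([0.08709917, 0.030843  ]), -1.2096939086914062) [0.001  0.0456 0.0504]
mat 2326 [ 287  158   54   95 2326] [nan nan nan] (array([ 0.52468481, -0.25121002]), array([0.25766833, 0.14853212]), 2.066783905029297) [0.0002 0.0044 0.0095]
blocks 122 [ 0.54  -0.309  0.034] [ 0.521 -0.32   0.027] [ 0.559 -0.297  0.041]
blocks 110 [ 0.534 -0.26   0.032] [ 0.518 -0.274  0.024] [ 0.553 -0.242  0.039]
blocks 
[... 1361 characters left out ...]
 0.0054 0.0077]
blocks 34 [ 0.388 -0.279  0.047] [ 0.357 -0.293  0.045] [ 0.432 -0.275  0.049]
blocks 146 [ 0.476 -0.256  0.031] [ 0.458 -0.271  0.02 ] [ 0.495 -0.231  0.036]
blocks 136 [ 0.476 -0.309  0.034] [ 0.443 -0.32   0.022] [ 0.498 -0.297  0.037]
blocks 151 [ 0.535 -0.26   0.032] [ 0.517 -0.275  0.027] [ 0.554 -0.241  0.035]
blocks 148 [ 0.542 -0.309  0.034] [ 0.52  -0.32   0.025] [ 0.561 -0.297  0.037]
obst 628 [0.782 0.057 0.068] [0.749 0.034 0.045] [0.808 0.093 0.081]
obst 608 [ 0.742 -0.117  0.084] [ 0.712 -0.133  0.045] [ 0.759 -0.09   0.125]
plane 71 [0.437 0.165 0.065] [0.434 0.139 0.038] [0.441 0.18  0.08 ]
plane 292 [0.463 0.116 0.049] [0.427 0.108 0.02 ] [0.5   0.121 0.08 ]
```

```bash
cat >> h.py <<'E'
from scipy.spatial.transform import Rotation as Ro
BIN=np.array([.520,.2113,0]); BY=np.radians(-3.3)
bx=np.array([np.cos(BY),np.sin(BY),0]); by=np.array([-np.sin(BY),np.cos(BY),0]); ez=np.array([0,0,1.])
def frame(y,z): return np.stack([np.cross(y,z),y,z],1)
def bar(t): return BIN+bx*.130*np.sin(t)+ez*(.075+.130*np.cos(t))
E
python3 - <<'E'
from h import *
for s in (1,-1):
    R=frame(s*bx,-ez); print(s,[np.round(q) if q is not None else None for q in (bot.solve_ik(bar(t)+ez*dz,R) for t,dz in ((.15,.06),(.15,0),(.8,0),(1.42,0)))])
# better tray/mat measurement
for n in ("top","scene"):
    d=np.load(n+".npy"); p=np.load(n+"_rgb.npy"); P=grid(d,cams.camera_info(n)); hsv=cv2.cvtColor(p,cv2.COLOR_RGB2HSV)
    x,y,z=np.moveaxis(P,-1,0); H,S,V=np.moveaxis(hsv.astype(int),-1,0)
    T=(y<-.15)&(y>-.40)&(x>.28)&(x<.72)
    hd=T&(z>.036)&(z<.06)&(x<.44)&(V<130); q=P[hd]; print(n,"hand",len(q),q.mean(0),rect(q[:,:2]))
    wl=T&(z>.024)&(z<.04)&(S<70)&(x>.42); q=P[wl]; print("walls",len(q),rect(q[:,:2]))
    c=p[(abs(x-.62)<.01)&(abs(y+.27)<.05)]; print("mat rgb",np.median(c,0), "bench",np.median(p[(abs(x-.7)<.01)&(abs(y+.27)<.05)],0))
    np.save(n+"_P.npy",P)
    m=(T&(z<.012)&(p[...,0].astype(int)-p[...,2]>50)&(H<17)).astype(np.uint8)
    m=cv2.morphologyEx(m,cv2.MORPH_CLOSE,np.ones((5,5))); m=cv2.morphologyEx(m,cv2.MORPH_OPEN,np.ones((3,3)))
    k,l,st,_=cv2.connectedComponentsWithStats(m); j=1+st[1:,4].argmax(); q=P[(l==j)]; q=q[~np.isnan(q[:,0])]; print("mat",len(q),rect(q[:,:2]),st[j])
E
```

```text
1 [array([16.,  9., 72., -0., 99., 19.]), array([16.,  9., 78., -0., 93., 19.]), array([14., 19., 71., -0., 90., 17.]), array([13., 25., 71., -0., 84., 16.])]
-1 [None, None, None, None]
top hand 241 [ 0.39811377 -0.28401677  0.04587855] (array([ 0.39819217, -0.284909  ]), array([0.07979315, 0.0211552 ]), 0.8554321527481079)
walls 407 (array([ 0.52601831, -0.28292459]), array([0.17734589, 0.11749915]), 0.8942791223526001)
mat rgb [146. 106.  76.] bench [149. 134.  72.]
mat 3413 (array([ 0.52865265, -0.27532602]), array([0.2576228 , 0.19960059]), 1.9637272357940674) [ 287  156   74   96 3424]
scene hand 208 [ 0.40195557 -0.28813543  0.04561983] (array([ 0.39978439, -0.28669641]), array([0.08034015, 0.01767171]), 0.6359308362007141)
walls 682 (array([ 0.52506812, -0.28334573]), array([0.18015144, 0.11705392]), 0.8892958164215088)
mat rgb [183. 143.  87.] bench [192. 176. 118.]
mat 44 (array([ 0.45256033, -0.20321271]), array([0.03374509, 0.01430615]), -0.7013702392578125) [186 230   9   8  44]
```

```bash
python3 - <<'E'
from h import *
R=frame(bx,-ez); t0=.15
bot.move_gripper(.55,20)
bot.move_to(bar(t0)+ez*.07,R)
bot.move_l(bar(t0),velocity=.12)
bot.move_gripper(0,20); print("grip",bot.current_grip_width(),bot.current_grip_force())
for t in np.linspace(t0,1.42,9)[1:]:
    s=bot.move_l(bar(t),velocity=.12,stop_force=40); print(round(t,2),s,np.round(bot.current_wrist_force(),1))
    if s: break
if not s: print(bot.move_l(bar(1.45),velocity=.05,stop_force=15))
print(bot.current_ee_pos(),bot.current_t(),bot.current_grip_width())
bot.move_gripper(.42)
bot.move_l(bot.current_ee_pos()+ez*.12,velocity=.2)
p,d=cams.camera("top"); P=grid(d,cams.camera_info("top")); cv2.imwrite("pics/bail.png",p[...,::-1])
m=(abs(P[...,0]-.65)<.03)&(abs(P[...,1]-.205)<.05)&(P[...,2]>.05)&(P[...,2]<.13); print(m.sum(),P[m].mean(0) if m.any() else 0)
print(bot.current_t())
E
```

```text
grip 0.22143707728665984 21.104650497436523
0.31 False [2.1 0.  2.6]
0.47 False [2.6 1.8 0.9]
0.63 False [ 2.3  1.8 -0.1]
0.78 False [ 3.   2.2 -0. ]
0.94 False [ 2.2  1.3 -0.9]
1.1 False [ 3.   0.8 -1.6]
1.26 False [ 3.1  2.1 -2.4]
1.42 False [-1.4  0.6  1.8]
False
[0.64761646 0.2037312  0.09368541] 7.2333 0.2253814935910674
210 [0.64792573 0.18971773 0.1026526 ]
8.3333
```

View pics/bail.png

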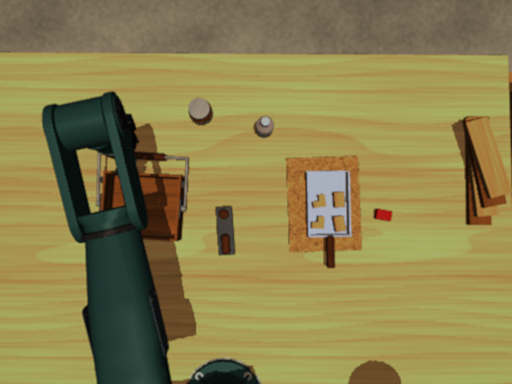

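The picture shows the crossbar folded out beyond the far wall at about (150,156), with its top measured at z≈0.103, so it is home. The tray and the other objects haven't moved. Next I check reachability for the tipping.

```bash
cat >> h.py <<'E'
MAT=np.array([.5287,-.2753,.004]); TR=np.array([.5255,-.2831,.004]); TY=np.radians(.9)
def tcp(o,Rt,s,b):   # tool pose for tray origin o, attitude Rt
    z=np.array([np.sin(b),0,-np.cos(b)]); M=frame(np.array([0,s,0.]),z)
    return o+Rt@(np.array([-.133,0,.030])+.008*z),Rt@M
def trayR(yaw,a): return Ro.from_euler('ZY',[yaw,a]).as_matrix()
def by_lip(L,Rt): return L-Rt@np.array([.09,0,.005])
E
python3 - <<'E'
from h import *
mid=lambda q:None if q is None else np.round(q).astype(int).tolist()
L=BIN-bx*.045+ez*.108
for s in (1,-1):
  for b in np.radians([0,10,20,30,40]):
    g=[bot.solve_ik(*tcp(o,trayR(TY,0),s,b)) for o in (TR,TR+ez*.2)]
    for yaw in np.radians([-3,10,20,30,40]):
      d=np.array([np.cos(yaw),np.sin(yaw),0]); L=BIN-d*.045+ez*.108
      r=[bot.solve_ik(*tcp(by_lip(L,R),R,s,b)) for R in (trayR(yaw,a) for a in np.radians([-10,0,15,30,45,60]))]
      print(s,round(np.degrees(b)),round(np.degrees(yaw)),"".join('.X'[q is not None] for q in g+r), mid(g[0]),mid(r[1]),mid(r[-1])) if any(q is not None for q in g) else 0
E
```

```text
1 0 -3 XXXXXXXX [-43, 6, 104, 0, 71, -134] [32, -21, 114, 0, 86, -55] [13, 23, 66, 25, 147, -60]
1 0 10 XXXXXXXX [-43, 6, 104, 0, 71, -134] [22, -26, 118, 0, 88, -78] [15, 24, 65, 9, 150, -80]
1 0 20 XXXXXXXX [-43, 6, 104, 0, 71, -134] [13, -28, 119, 0, 89, -97] [17, 25, 65, -5, 151, -96]
1 0 30 XXXXXXXX [-43, 6, 104, 0, 71, -134] [4, -27, 119, 0, 89, -116] [19, 25, 65, -19, 149, -112]
1 0 40 XXXXXXXX [-43, 6, 104, 0, 71, -134] [-3, -24, 117, 0, 87, -133] [21, 24, 65, -30, 145, -125]
1 10 -3 XXXXXXXX [-47, 1, 109, 8, 63, -142] [38, -26, 119, -7, 80, -48] [13, 19, 67, 20, 141, -63]
1 10 10 XXXXXXXX [-47, 1, 109, 8, 63, -142] [25, -34, 123, -3, 82, -75] [15, 20, 66, 7, 144, -81]
1 10 20 XX.XXXXX [-47, 1, 109, 8, 63, -142] [11, -37, 124, 2, 83, -99] [17, 20, 66, -4, 144, -95]
1 10 30 XX.XXXXX [-47, 1, 109, 8, 63, -142] [-1, -36, 124, 5, 84, -122] [18, 20, 66, -15, 143, -109]
1 10 40 XX.XXXXX [-47, 1, 109, 8, 63, -142] [-11, -31, 121, 8, 83, -141] [20, 19, 67, -24, 140, -122]
1 20 -3 .XXXXXXX None [45, -30, 123, -15, 75, -39] [14, 14, 69, 16, 134, -65]
1 20 10 .X.XXXXX None [28, -42, 128
[... 1688 characters left out ...]
4]
-1 30 10 XX..XXXX [-59, -5, 120, 32, 54, 13] None [16, 9, 72, 4, 129, 98]
-1 30 20 XX..XXXX [-59, -5, 120, 32, 54, 13] None [16, 9, 72, -2, 129, 85]
-1 30 30 XX..XXXX [-59, -5, 120, 32, 54, 13] None [17, 9, 72, -8, 128, 73]
-1 30 40 XX.XXXXX [-59, -5, 120, 32, 54, 13] [-33, -43, 131, 29, 83, 16] [17, 8, 72, -14, 127, 61]
-1 40 -3 XX..XXXX [-65, -6, 125, 47, 53, -3] None [17, 3, 76, 8, 120, 113]
-1 40 10 XX...XXX [-65, -6, 125, 47, 53, -3] None [17, 2, 76, 3, 121, 98]
-1 40 20 XX...XXX [-65, -6, 125, 47, 53, -3] None [16, 2, 76, -2, 121, 86]
-1 40 30 XX...XXX [-65, -6, 125, 47, 53, -3] None [16, 2, 76, -6, 121, 73]
-1 40 40 XXX.XXXX [-65, -6, 125, 47, 53, -3] None [15, 3, 76, -10, 119, 62]
```

```bash
python3 - <<'E'
from h import *
s,b=-1,np.radians(10)
p,R=tcp(TR,trayR(TY,0),s,b)
bot.move_l(bot.current_ee_pos()+[-.15,-.1,.05],velocity=.25)
bot.move_to(p+ez*.12,R)
bot.move_gripper(.55)
print(bot.move_l(p,velocity=.12,stop_force=15))
bot.move_gripper(0,120); bot.dwell(.2); print("grip",bot.current_grip_width()*85,bot.current_grip_force())
w=bot.current_wrist_force()
bot.move_l(p+ez*.02,velocity=.04); bot.move_l(p+ez*.15,velocity=.15); bot.dwell(.2)
print("dF",bot.current_wrist_force()-w,bot.current_wrist_torque(),bot.current_ee_pos()-p)
for n in("top","scene"):
    pic,d=cams.camera(n); P=grid(d,cams.camera_info(n)); cv2.imwrite(f"pics/lift_{n}.png",pic[...,::-1])
    x,y,z=np.moveaxis(P,-1,0); S=cv2.cvtColor(pic,cv2.COLOR_RGB2HSV)[...,1]
    m=(z>.13)&(z<.22)&(x>.45)&(x<.63)&(y<-.2)&(y>-.36)
    for lo in np.arange(.45,.62,.02):
        k=m&(x>lo)&(x<lo+.02); print(n,round(lo,2),k.sum(),np.percentile(z[k],[5,20,95]).round(3) if k.any() else '')
print(bot.current_t())
E
```

```text
False
grip 17.917167913117016 118.11567664146423
dF [ 1.5695379  -0.59143089 -9.47122428] [-0.04318343  0.37882203 -0.07334446] [-0.00044801  0.00043821  0.14867406]
top 0.45 399 [0.154 0.156 0.182]
top 0.47 447 [0.154 0.157 0.183]
top 0.49 403 [0.153 0.155 0.181]
top 0.51 400 [0.153 0.155 0.182]
top 0.53 426 [0.154 0.157 0.182]
top 0.55 406 [0.153 0.155 0.181]
top 0.57 413 [0.152 0.154 0.178]
top 0.59 399 [0.152 0.154 0.178]
top 0.61 164 [0.151 0.154 0.167]
scene 0.45 283 [0.157 0.161 0.182]
scene 0.47 472 [0.156 0.158 0.182]
scene 0.49 395 [0.156 0.158 0.181]
scene 0.51 311 [0.156 0.159 0.182]
scene 0.53 496 [0.156 0.158 0.182]
scene 0.55 614 [0.155 0.157 0.181]
scene 0.57 452 [0.155 0.156 0.18 ]
scene 0.59 478 [0.155 0.156 0.179]
scene 0.61 306 [0.153 0.155 0.175]
14.725
```

View pics/lift_scene.png

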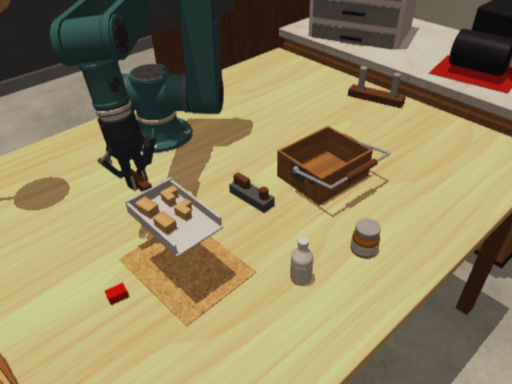

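The tray is level to about 1° at z≈0.15, with its four blocks around (165,205). The handle lies folded past the box's far wall near (355,170). Now I carry the tray over and tip it.

```bash
python3 - <<'E'
from h import *
s,b=-1,np.radians(10); yaw=np.radians(10); d=np.array([np.cos(yaw),np.sin(yaw),0])
L=BIN-d*.045+ez*.108
def go(L,a,v,yaw=yaw):
    Rt=trayR(yaw,np.radians(a)); p,R=tcp(by_lip(L,Rt),Rt,s,b); bot.move_l(p,R,velocity=v)
A=TR+ez*.154+[.09,0,.005]
go(A+[0,0,.03],-7,.1,TY)
M=(A+L)/2; M[2]=.20; go(M,-7,.2,np.radians(5))
go(L+ez*.08,-7,.2); go(L+ez*.01,-5,.1)
for a in (3,10,16,21): go(L,a,.1)
for a in range(24,61,4): go(L,a,.1)
bot.dwell(.5)
for n in("top","scene"):
    pic,dd=cams.camera(n); cv2.imwrite(f"pics/tip_{n}.png",pic[...,::-1])
print(bot.current_t(),bot.current_wrist_force())
a=cv2.imread("pics/tip_top.png")[100:300,40:240];c=cv2.imread("pics/tip_scene.png")[80:280,220:420]
cv2.imwrite("pics/tip.png",cv2.resize(np.hstack([a,c]),(800,400)))
E
```

```text
Traceback (most recent call last):
workcell.MotionError: the arm cannot follow that straight line within its joint ranges
```

```bash
python3 - <<'E'
from h import *
s,b=-1,np.radians(10); yaw=np.radians(10); d=np.array([np.cos(yaw),np.sin(yaw),0])
L=BIN-d*.045+ez*.108
def go(L,a,v,yaw=yaw):
    Rt=trayR(yaw,np.radians(a)); p,R=tcp(by_lip(L,Rt),Rt,s,b)
    try: bot.move_l(p,R,velocity=v)
    except bot.MotionError: print("fail",L,a,bot.solve_ik(p,R)); raise
A=TR+ez*.154+[.09,0,.005]
M=(A+L)/2+[.10,0,0]; M[2]=.20; go(M,-4,.2,np.radians(5))
go(L+ez*.08+d*.05,-4,.2); go(L+ez*.01,-2,.1)
for a in (3,10,16,21): go(L,a,.1)
for a in range(24,61,4): go(L,a,.1)
bot.dwell(.5)
for n in("top","scene"):
    pic,dd=cams.camera(n); cv2.imwrite(f"pics/tip_{n}.png",pic[...,::-1])
print(bot.current_t(),bot.current_wrist_force())
a=cv2.imread("pics/tip_top.png")[100:300,40:240];c=cv2.imread("pics/tip_scene.png")[80:280,220:420]
cv2.imwrite("pics/tip.png",cv2.resize(np.hstack([a,c]),(800,400)))
E
```

```text
24.4417 [-0.5501296  -0.14063161 -1.28511721]
```

View pics/tip.png

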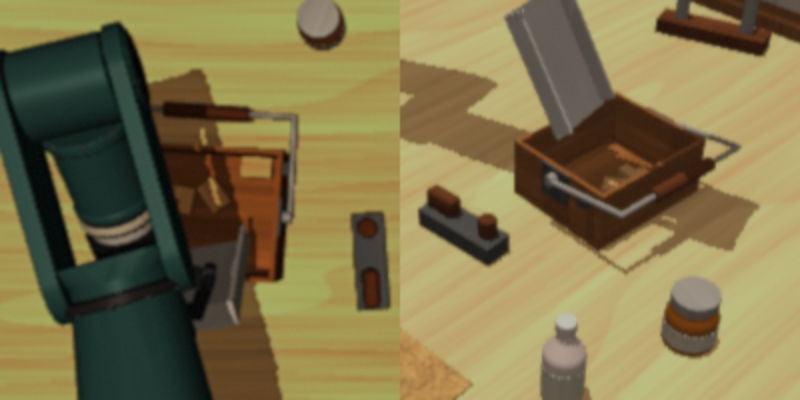

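The tray is empty, with the scene view showing bare metal down to the lip. Several blocks are visible in the box, and the handle is still home. Now I carry the tray back towards the mat, looking into the box on the way.

```bash
python3 - <<'E'
from h import *
s,b=-1,np.radians(10); yaw=np.radians(10); d=np.array([np.cos(yaw),np.sin(yaw),0])
L=BIN-d*.045+ez*.108
def go(L,a,v,yaw=yaw):
    Rt=trayR(yaw,np.radians(a)); p,R=tcp(by_lip(L,Rt),Rt,s,b); bot.move_l(p,R,velocity=v)
A=TR+ez*.154+[.09,0,.005]; M=(A+L)/2+[.10,0,0]; M[2]=.20
go(L+ez*.04,45,.15); go(L+ez*.08,20,.15); go(L+ez*.08+d*.05,-3,.15); go(M,-3,.25,np.radians(5))
y=np.radians(2); lip=MAT+Ro.from_euler('Z',y).as_matrix()@[.09,0,.005]
go(lip+ez*.12,0,.25,y); go(lip+ez*.06,0,.15,y); bot.dwell(.3)
P={}
for n in("top","scene"):
    pic,dd=cams.camera(n); cv2.imwrite(f"pics/back_{n}.png",pic[...,::-1]); P=grid(dd,cams.camera_info(n))
    x,yy,z=np.moveaxis(P,-1,0); S=cv2.cvtColor(pic,cv2.COLOR_RGB2HSV)[...,1]
    m=(z>.055)&(z<.12)&(x>.42)&(x<.66)&(yy<-.19)&(yy>-.37); q=P[m]; print(n,len(q),rect(q[:,:2]))
    f=q[q[:,2]<.076]; print("floor plane",np.linalg.lstsq(np.c_[f[:,:2]-MAT[:2],np.ones(len(f))],f[:,2],rcond=None)[0])
print(bot.current_t())
a=cv2.imread("pics/back_top.png")[100:300,60:360];c=cv2.imread("pics/back_scene.png")[100:300,120:420]
cv2.imwrite("pics/back.png",cv2.resize(np.hstack([a,c]),(798,266)))
a=cv2.imread("pics/back_top.png")[145:250,75:195];c=cv2.imread("pics/back_scene.png")[110:215,270:390]
cv2.imwrite("pics/box.png",cv2.resize(np.hstack([a,c]),(800,350),interpolation=cv2.INTER_CUBIC))
E
```

```text
top 3284 (array([ 0.52204694, -0.2752702 ]), array([0.20301312, 0.11693291]), 2.1807873249053955)
floor plane [-0.00046326 -0.00040643  0.06925566]
scene 4059 (array([ 0.52156415, -0.27543176]), array([0.20350748, 0.11821048]), 1.494689702987671)
floor plane [-0.00613723  0.00168106  0.06976262]
29.4917
```

View pics/box.png

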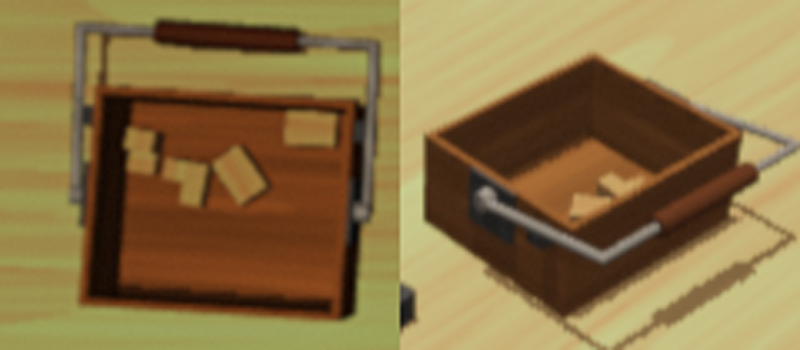

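View pics/back.png

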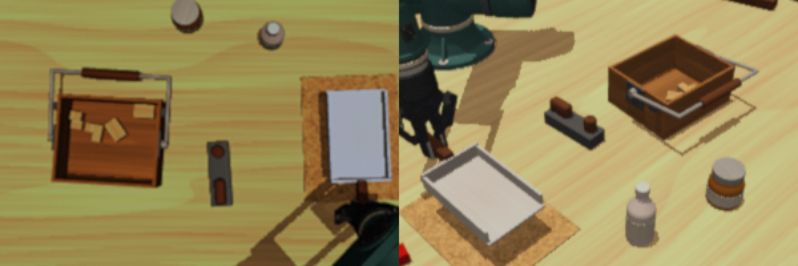

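All four blocks are in the box: the two L-shapes at (142,150) and (190,180), and the two rectangles at (240,175) and (310,128). The handle is home, and the empty tray hangs level over the mat. Now I set it down.

```bash
python3 - <<'E'
from h import *
p=bot.current_ee_pos()
bot.move_l(p-ez*.052,velocity=.1)
print(bot.move_l(p-ez*.062,velocity=.02,stop_force=4),bot.current_ee_pos()-p)
bot.move_gripper(.5,20); bot.dwell(.2)
R=bot.current_orientation()
bot.move_l(bot.current_ee_pos()-R[:,2]*.12,velocity=.12)
bot.move_l(bot.current_ee_pos()+[-.05,-.05,.08],velocity=.2); bot.dwell(.3)
for n in("top","scene"):
    pic,dd=cams.camera(n); cv2.imwrite(f"pics/end_{n}.png",pic[...,::-1]); P=grid(dd,cams.camera_info(n)); x,y,z=np.moveaxis(P,-1,0)
    T=(x>.41)&(x<.66)&(y<-.19)&(y>-.37); q=P[T&(z>.026)&(z<.042)]; print(n,rect(q[:,:2]))
    f=P[(abs(x-.53)<.07)&(abs(y+.275)<.045)]; print("floor",np.linalg.lstsq(np.c_[f[:,:2]-MAT[:2],np.ones(len(f))],f[:,2],rcond=None)[0])
    k=P[(abs(x-.65)<.03)&(abs(y-.205)<.05)&(z>.05)&(z<.13)]; print("bar",k.mean(0),k[:,2].max())
print(bot.current_t(),bot.current_wrist_force())
E
```

```text
True [ 0.0003294  -0.00033656 -0.05948138]
top (array([ 0.51450897, -0.27570044]), array([0.20636092, 0.11741042]), 2.3858768939971924)
floor [-0.00078138 -0.0013573   0.00960972]
bar [0.64840574 0.2048647  0.10260817] 0.10988709134918517
scene (array([ 0.51421759, -0.27558118]), array([0.20881216, 0.11828416]), 2.032600164413452)
floor [-6.31562040e-05 -1.57610808e-03  1.03598529e-02]
bar [0.65254613 0.20449615 0.10238563] 0.10830498032853009
33.3917 [-0.12902979  0.51335096  0.08553008]
```

View pics/end_scene.png

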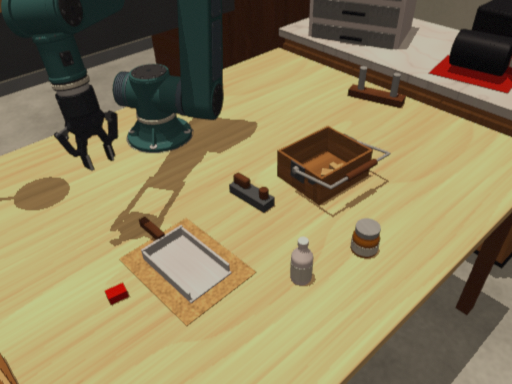

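The tray sits flat and centred on the mat at (188,262), and the gripper is clear of it. The handle is home, the blocks are in the box, and the other objects are where they started.

```bash
python3 -c "
from workcell import bot
print(bot.hand_in())"
```

```text
the job is handed in; nothing more can be done
None
```

I handed the job in at about 33 s: the carry handle is home, all four blocks are in the box, the empty tray lies flat near the mat's centre, and the bottle, jar and plane look unmoved in the last picture; no verdict came back.

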